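Seat the ornament post in the revolving stand and hold it down

ROBOT

A 6-joint arm with a two-finger parallel gripper is mounted at the origin on the work surface. World frame = base frame: x ahead of the robot, y to its left, z up, the work surface at z = 0. Lengths are in m, angles in rad, forces in N, time in s.
With the tool pointing down it reaches from about 0.375 to 0.975 m from the base axis. Payload 3.8 kg.
Tool frame: the origin (TCP) lies at the very end of the fingers, on their centre line; the grasp point (between the pads) lies 19 mm behind it; z points along the fingers, y is the line along which they close (so a half turn about z gives the same grasp; the last joint's range is limited). The gripper opens to 85 mm and grips with 20 to 120 N. Pads are 22 mm wide; open, the fingers measure 114 mm over their backs; the gripper's body (76 mm by 85 mm) begins 54 mm behind the grasp point. The pads swing forward as they close: fully open they stand 13 mm farther back than shut.
Start: joints at [-1.288, 0.264, 1.604, -0, 1.274, -0.037], TCP at [0.212, -0.641, 0.231] pointing down, gripper open.
Joint ranges: [-2.63, 2.63], [-0.94, 2.18], [0.31, 2.57], [-1.31, 4.45], [0, 2.66], [-2.55, 2.55]. Speed limits (rad/s): [2.57, 2.57, 3.14, 3.14, 3.14, 3.14].

INTERFACE

Orientations are given as a rotation vector (axis times angle).
In Python, from workcell import * gives the robot as it stands.
- The arm moves only by the shell command python3 -m crank 'ROWS' [OPENING] [FORCE]. ROWS is JSON, a list that holds one entry, the list of rows, each a list of 6 numbers: the shift along the tool's x, y, z in cm, then the turn, a rotation vector about the tool's x, y, z in rad. In form: [[[dx, dy, dz, ax, ay, az], ...]]. A call has 1 to 8 rows; each row shifts and turns the commanded pose from where the row before left it, along the tool's axes as they then stand; what a row does not reach is not made up. A row lasts 1/12 s, in which the tool goes at most 41.7 mm and 7.16 degrees, less where a joint would pass 70% of its speed; a pose out of reach is approached as far as the arm can. A call with a gripper value outside its range is refused whole. OPENING is the finger opening in cm, from 0 to 8.54, set as the call begins (- or left out, the last holds). The fingers move at their own pace and stop on an object; FORCE is the grip in N (left out, the last holds). Time passes only in rows, so rows that do not move let the fingers close. It gives the time, the measured TCP pose, the force, the opening and the grip force at its end, in the units of the state.
- read_state(): the state, without advancing time (a new reading comes with each control period).
- read_camera(name): name is "scene" or "top" or "wrist"; returns the picture (384x512x3 uint8, blue, green, red); there is no depth.
- camera_model(name): a dict with "camera_matrix" (3x3 intrinsics, pixels), "R" (3x3) and "t" (3): a world point X has camera coordinates R X + t. Camera axes: x right, y down, z forward; pixel columns grow to the right and rows downward; lengths in m; the calibration is good to about 2 mm. A picture is of the moment at which its call begins: read the wrist's pose just before it. camera_model takes no time and is no camera call; for the wrist camera it gives the pose at the moment of the call.
- finish_job(): hands the job in; it is judged then, once.
The state is a dict: "time": time; "q": joint angles; "joint_vel": joint speeds; "joint_torque": joint torques, N m; "tool_pos": TCP position; "tcp_rot": TCP orientation; "wrist_force": force on the tool from outside, world axes, zero at the start; "torque": the same for the moment, N m; "width": opening from 0.0 (shut) to 1.0 (fully open); "grip_force": force on a finger pad.
Only numpy, scipy, OpenCV 4.12 (cv2) and the standard library are available. Lean on these libraries where they do the work, as an engineer would, in place of code of your own. Each camera call takes 0.05 s, during which the arm holds its last target. There are 200 camera calls.

TASK

Take the wooden ornament post out of its round holder and fit its ribbed steel foot into the cross-shaped socket of the revolving stand, turning it until the ribs mesh and slide in. Push it fully home against the spring, flange down on the metal block, and finish still holding the post and keeping it pressed there, since it springs up again when let go (a colleague will then put in the locking screw). Leave the pumpkin, the candle jar and the gift box where they stand.

Things in the scene. Friction and masses are not known exactly. Their poses are not given: they have to be found in the camera images.
- post_center (a point): Centre of the loose upright ornament post (128 mm tall, 0.16 to 0.31 kg), on its axis 75 mm above its lower end; z up. Square wooden column 30 x 30 mm from 35 mm below to 49 mm above this point, faces square to x and y. Two steel pegs stick out 40 mm at +x and -x, 37 mm above (tips 45 mm above) this point: grip the bare faces at +y and -y. It starts standing in the holder.
- post_foot (a point): Lower end of the post, on its axis, axes as post_center. The steel foot rises 34 mm from here, plus-shaped in section: two crossing ribs 7 mm thick, 34 mm tip to tip, along x and y, lower edges rounded to 3.5 mm radius. Above it a round steel flange, 48 mm across, 6 mm thick (underside 41 mm below post_center), which rests on the holder at the start.
- socket_mouth (a point): Centre of the socket mouth on the top face (70 mm above the counter) of the stand's square aluminium block, 48 x 48 x 42 mm; z up. Block sides and the two slots of the plus-shaped socket lie along x and y. Slots: 10 mm wide, 38 mm end to end, so the foot has 1.5 mm play each side and fits at any of four quarter turns. Home: flange on the block, post_center 41 mm above this point.
- hub (a joint): Turn (rad, + anticlockwise from above) of the dark round wooden platter, 170 mm across, top 28 mm above the counter, with the block in its middle. Its bearing is stiff (0.5 N m): it stays where it is, and pressing and turning lightly on top of the block does not carry it along. Use socket_mouth for the slots' direction.
- plunger (a joint): Steel spring plunger, 9 mm thick, in the middle of the socket: 0 m up, its head 26 mm below the mouth; the post's foot pushes it down during the last 8 mm, so it reads 0.008 m when the post is fully home. The spring pushes back with 4 N at first touch and 10 N when home, more than the post weighs, so a post let go rises again by up to 8 mm.
- holder_top (a point): Centre of the top of the fixed dark wooden ring in which the post waits: 84 mm outside and 41 mm inside diameter, 38 mm high, this point on its upper face. The foot has about 3.5 mm of room around it in there; lift the post more than 35 mm to clear it.
- pumpkin_center (a point): Small terracotta pumpkin, 94 mm across and 75 mm tall with its stalk, point 30 mm up; leave it alone.
- candle_center (a point): White round candle jar with a wooden lid, 68 mm across and 90 mm tall, point half-way up; leave it alone.
- giftbox_center (a point): Cardboard gift box 92 x 72 x 52 mm, point half-way up; leave it alone.
Things that resemble listed ones, but are neither listed nor needed, are in the scene too. Leave any blue look-alike of the part that bears post_center alone. Leave any green look-alike of the part that bears socket_mouth alone.

How it is judged:
On the way, in this order (a step that is already met when the one before it is completed fails the run):
1. the post is lifted clear of its holder (z of post_center in the frame of holder_top above 0.082 m), for 0.1 s.
2. the ribs have meshed: the upright foot is at least 10 mm down in the socket (horizontal distance between post_center and socket_mouth below 0.008 m and z of post_center in the frame of socket_mouth below 0.065 m and (angle between the x axis of post_center and the x axis of socket_mouth, either way round below 0.13 rad or angle between the x axis of post_center and the y axis of socket_mouth, either way round below 0.13 rad)), for 0.1 s.
At the end, for the whole second after the job is handed in: The post is upright (0.06 rad) in the socket, ribs in the slots (0.13 rad, axis within 5 mm), flange within 1.8 mm of the block, plunger pushed in over 6.2 mm, at rest, fingers still gripping (grasp point within 55 mm of its centre) and pressing it (z of post_center in the frame of socket_mouth below 0.0428 m and horizontal distance between post_center and socket_mouth below 0.005 m and angle between post_center's own z axis and vertical below 0.06 rad and (angle between the x axis of post_center and the x axis of socket_mouth, either way round below 0.13 rad or angle between the x axis of post_center and the y axis of socket_mouth, either way round below 0.13 rad) and value of joint plunger above 0.0062 m and contact force between the fingers and post above 2 N and distance between the grasp point and post_center below 0.055 m and linear speed of post below 0.02 m/s); the arm keeps its last pose, push and grip.
It fails at once if the pumpkin is knocked or moved more than 30 mm (distance of pumpkin_center from where it was at the start of the episode above 0.03 m).
It fails at once if the candle jar is knocked or moved more than 30 mm (distance of candle_center from where it was at the start of the episode above 0.03 m).
It fails at once if the gift box is knocked or moved more than 30 mm (distance of giftbox_center from where it was at the start of the episode above 0.03 m).
It also fails if it takes over 38 s, if anything falls off the work surface, if the arm or the gripper's body presses on something with over 40 N, if the wrist force passes 120 N, or if a joint passes its speed limit or range.

## Working session

There is one attempt and no reset: what is moved stays moved. The work goes in short steps, Python scripts to look and compute and a shell command to move; the robot and the scene stay as the last step left them, time stands still between calls to the robot, and variables do not carry over. Pictures are saved under pics/ and viewed, at most 10 in all, crops included, and the job is handed in when it is done.

```bash
ls; mkdir -p pics
python3 - <<'E'
from workcell import *
import cv2,numpy as np
s=read_state();print(s)
for n in("scene","top","wrist"):
    m=camera_model(n);print(n,{k:np.round(np.array(v),4).tolist() for k,v in m.items()})
    cv2.imwrite(f"pics/{n}0.png",read_camera(n))
E
```

```text
pics
{'time': 0.0, 'q': array([-1.28793347e+00,  2.64749818e-01,  1.60541920e+00,  2.73094195e-05,
        1.27370077e+00, -3.69048721e-02]), 'joint_vel': array([ 0.00110506,  0.00118072,  0.00331004, -0.0004998 ,  0.00208311,
        0.00080195]), 'joint_torque': array([-1.11106514e-03, -5.15117168e+01, -3.67312932e+01, -3.70669122e-04,
        1.28168127e-02, -5.70332901e-06]), 'tool_pos': array([ 0.21197674, -0.64005736,  0.22993988]), 'tcp_rot': array([-3.09929180e+00, -4.99779983e-01,  3.97795636e-04]), 'wrist_force': array([-0.12918099, -0.53469032, -0.43940785]), 'torque': array([ 0.01862289, -0.0491831 , -0.01557331]), 'grip_force': 0.0, 'width': 1.0004059905793967}
scene {'camera_matrix': [[408.1096, 0.0, 259.1207], [0.0, 408.1096, 186.5459], [0.0, 0.0, 1.0]], 'R': [[0.1138, 0.9934, 0.011], [0.7781, -0.0822, -0.6228], [-0.6178, 0.0794, -0.7823]], 't': [-0.1245, -0.3951, 1.5761]}
top {'camera_matrix': [[365.7766, 0.0, 254.6398], [0.0, 365.7766, 192.4188], [0.0, 0.0, 1.0]], 'R': [[0.0121, -0.9999, -0.0084], [-0.9948, -0.0111, -0.1011], [0.101, 0.0096, -0.9948]], 't': [0.0465, 0.563, 0.908]}
wrist {'camera_matrix': [[284.3473, 0.0, 256.7925], [0.0, 284.3473, 193.292], [0.0, 0.0, 1.0]], 'R': [[0.3138, -0.9495, -0.0017], [-0.9016, -0.2985, 0.3132], [-0.2979, -0.0967, -0.9497]], 't': [-0.6743, -0.0388, 0.3802]}
```

View pics/scene0.png

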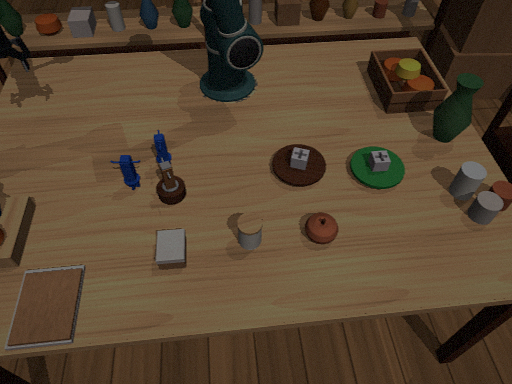

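View pics/top0.png

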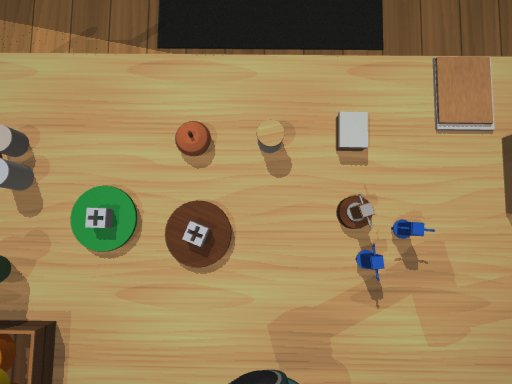

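Top view: post in dark holder at about (357,211), blue look-alikes at (370,260) and (408,229), dark platter with metal block at (197,234). Enlarging both.

```bash
cat > h.py <<'E'
from workcell import *
import cv2,numpy as np
def ray(n,uv,z,m=None):
    m=m or camera_model(n);K,R,t=[np.array(m[k]) for k in("camera_matrix","R","t")]
    d=R.T@np.linalg.solve(K,[*uv,1]);c=-R.T@t
    return c+d*(z-c[2])/d[2]
def proj(n,X,m=None):
    m=m or camera_model(n);K,R,t=[np.array(m[k]) for k in("camera_matrix","R","t")]
    p=K@(R@np.array(X)+t);return p[:2]/p[2]
E
python3 - <<'E'
from h import *
a=cv2.imread("pics/top0.png");b=cv2.imread("pics/scene0.png")
f=lambda i,x,y,w,h,s:cv2.resize(i[y:y+h,x:x+w],None,fx=s,fy=s,interpolation=cv2.INTER_CUBIC)
p=np.hstack([f(a,330,190,50,40,8),f(a,172,214,50,40,8)])
q=np.hstack([f(b,140,155,50,40,8),f(b,275,135,50,40,8)])
cv2.imwrite("pics/crop.png",np.vstack([p,q]))
print(ray("top",(355,212),.038),ray("top",(196,234),.07),ray("scene",(300,156),.07),ray("scene",(171,188),.038))
for n,uv,z in(("pumpkin",(193,137),.05),("candle",(270,128),.09),("gift",(352,128),.052),("blue1",(370,260),.1),("blue2",(408,229),.1)):print(n,ray("top",uv,z))
E
```

```text
[ 0.51475691 -0.20011958  0.038     ] [0.45535367 0.19349728 0.07      ] [0.46439429 0.19738675 0.07      ] [ 0.52284634 -0.19748023  0.038     ]
pumpkin [0.70023567 0.21143482 0.05      ]
candle [0.71425141 0.01695629 0.09      ]
gift [ 0.72701855 -0.19214782  0.052     ]
blue1 [ 0.40087412 -0.21662454  0.1       ]
blue2 [ 0.47338048 -0.30645152  0.1       ]
```

View pics/crop.png

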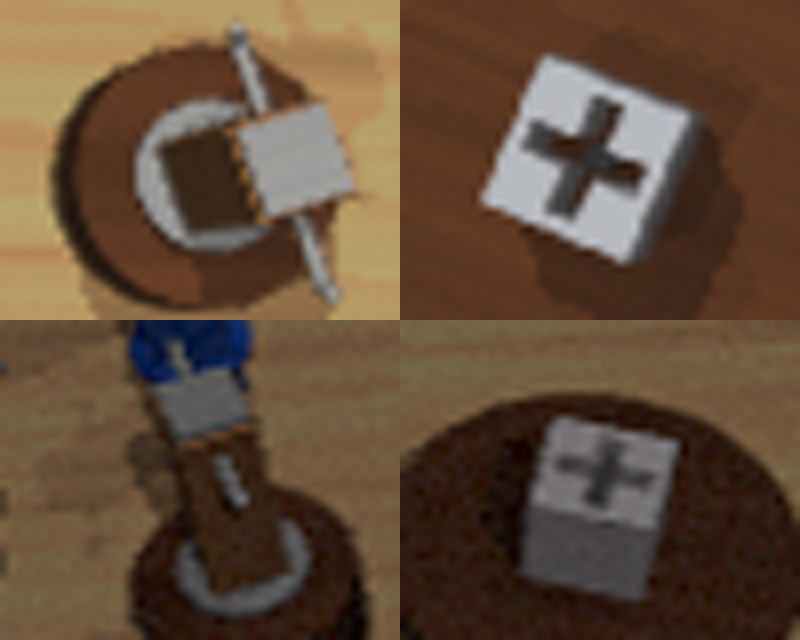

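Crop shows the post's pegs at tips (359.3,193.1)/(371.2,226.7) px in top, and the block's top-face corners clearly; both rotated about 20°. Next I work out poses and a motion helper.

```bash
cat >> h.py <<'E'
from scipy.spatial.transform import Rotation as Rn
def delta(pos,yaw):
    """tool-frame shift (cm) and rotation vector to a tool-down pose with tool y axis at angle yaw (deg, mod 180)"""
    s=read_state();R0=Rn.from_rotvec(s["tcp_rot"]);best=None
    for k in(0,180):
        a=np.radians(yaw+k);y=np.array([np.cos(a),np.sin(a),0]);z=np.array([0,0,-1.])
        R1=Rn.from_matrix(np.c_[np.cross(y,z),y,z]);w=(R0.inv()*R1).as_rotvec()
        print("k",k,"shift cm",np.round(R0.inv().apply(np.array(pos)-s["tool_pos"])*100,2),"turn",np.round(w,3),"q6",round(s["q"][5],2))
E
python3 - <<'E'
from h import *
c=lambda x,y,ox,oy:((x+.5)/8-.5+ox,(y+.5)/8-.5+oy)
T=[ray("top",c(x,y,330,190),.122) for x,y in((237,28),(333,297))]
d=T[0]-T[1];print("post mid",(T[0]+T[1])/2,"xyaw",np.degrees(np.arctan2(d[1],d[0])),np.linalg.norm(d))
def quad(n,P,ox,oy,z):
    Q=np.array([ray(n,c(x,y,ox,oy),z) for x,y in P]);
    e=[np.degrees(np.arctan2(*(Q[(i+1)%4]-Q[i])[1::-1]))%90 for i in range(4)]
    print(n,Q.mean(0),np.round(e,1),[round(np.linalg.norm(Q[(i+1)%4]-Q[i])*1e3,1) for i in range(4)])
quad("top",[(147,55),(297,112),(235,265),(83,205)],172,214,.07)
quad("top",[(238,130),(322,102),(356,190),(265,222)],330,190,.130)
quad("scene",[(150,95),(279,121),(256,207),(129,190)],275,135,.07)
s=read_state();R=Rn.from_rotvec(s["tcp_rot"]).as_matrix();print(R.round(2))
m=camera_model("wrist");cw=-m["R"].T@m["t"];print("cam in tool",R.T@(cw-s["tool_pos"]),(R.T@m["R"].T).round(2))
delta((.515,-.2,.25),109)
E
```

```text
post mid [ 0.51579837 -0.20115149  0.122     ] xyaw 18.71353399126928 0.08092694332125941
top [0.45668203 0.19505577 0.07      ] [70.1 69.1 69.5 68.4] [np.float64(49.0), np.float64(49.4), np.float64(49.7), np.float64(48.9)]
top [ 0.5156402  -0.20177538  0.13      ] [19.  20.1 19.9 15.5] [np.float64(25.3), np.float64(26.5), np.float64(27.5), np.float64(26.9)]
scene [0.4546811  0.19910574 0.07      ] [68.2 68.3 73.7 71.5] [np.float64(51.2), np.float64(46.7), np.float64(48.5), np.float64(51.4)]
[[ 0.95  0.31 -0.  ]
 [ 0.31 -0.95  0.  ]
 [ 0.   -0.   -1.  ]]
cam in tool [ 0.0818152   0.00039685 -0.14195566] [[-0.   -0.95 -0.31]
 [ 1.   -0.    0.  ]
 [-0.   -0.31  0.95]]
k 0 shift cm [ 42.6  -32.27  -1.92] turn [-0.00e+00  3.00e-03  3.13e+00] q6 -0.04
k 180 shift cm [ 42.6  -32.27  -1.92] turn [-0.002 -0.    -0.012] q6 -0.04
```

```bash
python3 -m crank '[[[3.05,-2.3,-0.1,0,0,0],[3.05,-2.3,-0.1,0,0,0],[3.05,-2.3,-0.1,0,0,0],[3.05,-2.3,-0.1,0,0,0],[3.05,-2.3,-0.1,0,0,0],[3.05,-2.3,-0.1,0,0,0],[3.05,-2.3,-0.1,0,0,0],[3.05,-2.3,-0.1,0,0,0]]]' 7 40
python3 -m crank '[[[3.05,-2.3,-0.1,0,0,0],[3.05,-2.3,-0.1,0,0,0],[3.05,-2.3,-0.1,0,0,0],[3.05,-2.3,-0.1,0,0,0],[3.05,-2.3,-0.1,0,0,0],[3.05,-2.3,-0.1,0,0,0],[0,0,0,0,0,0],[0,0,0,0,0,0]]]'
python3 - <<'E'
from h import *
m=camera_model("wrist");im=read_camera("wrist")
cv2.imwrite("pics/w1.png",im)
print(proj("wrist",(.5157,-.2015,.132),m),proj("wrist",(.5157,-.2015,.038),m))
delta((.5157,-.2015,.25),108.7)
np.savez("w1.npz",**m)
E
```

```text
time: 0.82
tool_pos: [0.3865, -0.3876, 0.2391]
tcp_rot: [-3.101, -0.5, 0.0]
wrist_force: [0.3, -0.3, 0.2]
width: 0.822
grip_force: 0.0
time: 1.48
tool_pos: [0.517, -0.199, 0.245]
tcp_rot: [-3.1, -0.507, 0.001]
wrist_force: [-0.1, -0.5, -0.5]
width: 0.818
grip_force: 0.0
[258.41991276 192.9915757 ] [258.00749573 169.61942648]
k 0 shift cm [-0.1   0.1  -0.51] turn [2.000e-03 0.000e+00 3.137e+00] q6 0.83
k 180 shift cm [-0.1   0.1  -0.51] turn [-0.     0.001 -0.004] q6 0.83
```

View pics/w1.png

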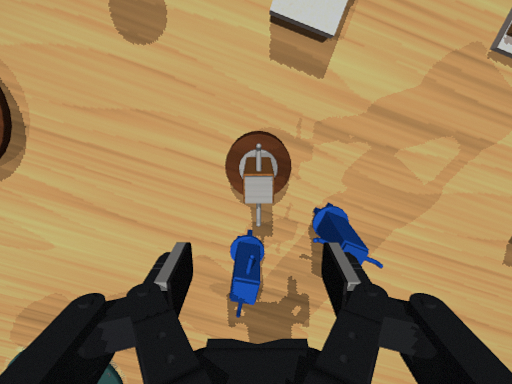

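Post is centred under the tool: cap at (259,190), pegs vertical in the image from (258,146) to (258,224), so the yaw is right; blue parts are clear of the finger line. Descend.

```bash
python3 -m crank '[[[0.05,0.02,3,0,0,0],[0.05,0.02,3,0,0,0],[0,0.03,3,0,0,0],[0,0.03,3,0,0,0],[0,0,2.5,0,0,0],[0,0,1.8,0,0,0],[0,0,1,0,0,0],[0,0,0,0,0,0]]]' 7 60
python3 -m crank '[[[0,0,0,0,0,0],[0,0,0,0,0,0],[0,0,0,0,0,0],[0,0,0,0,0,0],[0,0,0,0,0,0],[0,0,0,0,0,0],[0,0,0,0,0,0],[0,0,0,0,0,0]]]' 1 60
```

```text
time: 2.2
tool_pos: [0.5146, -0.2018, 0.0694]
tcp_rot: [-3.099, -0.497, 0.008]
wrist_force: [-0.1, 1.1, -0.5]
width: 0.819
grip_force: 0.0
time: 2.87
tool_pos: [0.5191, -0.2022, 0.0743]
tcp_rot: [3.099, 0.5, 0.004]
wrist_force: [-0.4, -0.9, 5.8]
width: 0.343
grip_force: 60.0
```

```bash
python3 -m crank '[[[0,0,-1,0,0,0],[0,0,-1.5,0,0,0],[0,0,-2,0,0,0],[0,0,-2.5,0,0,0],[0,0,-2.5,0,0,0],[0,0,-2.5,0,0,0],[0,0,0,0,0,0],[0,0,0,0,0,0]]]'
python3 - <<'E'
from h import *
print(read_state())
delta((.456,.196,.19),159.3)
cv2.imwrite("pics/w2.png",read_camera("wrist"))
E
```

```text
time: 3.53
tool_pos: [0.5186, -0.2018, 0.1943]
tcp_rot: [3.099, 0.5, 0.005]
wrist_force: [-0.1, 0.4, -2.2]
width: 0.343
grip_force: 59.7
{'time': 3.5333, 'q': array([-4.15892238e-01,  6.49122146e-02,  1.90394993e+00,  6.31960902e-05,
        1.16884395e+00,  8.34898687e-01]), 'joint_vel': array([ 0.00053851,  0.03350596,  0.05636527, -0.00031275, -0.00442843,
       -0.00127377]), 'joint_torque': array([ 3.38068261e-03, -4.18108428e+01, -3.80261600e+01, -5.81374752e-04,
       -2.09929960e-03, -2.43437562e-04]), 'tool_pos': array([ 0.5186272 , -0.2018116 ,  0.19425422]), 'tcp_rot': array([3.09942525, 0.50015303, 0.00516668]), 'wrist_force': array([-0.09953774,  0.35669885, -2.15241728]), 'torque': array([ 0.01684013,  0.02690484, -0.02762932]), 'grip_force': 59.71108317375183, 'width': 0.3430210309960344}
k 0 shift cm [  6.57 -39.73   0.34] turn [-2.000e-03 -4.000e-03  2.252e+00] q6 0.83
k 180 shift cm [  6.57 -39.73   0.34] turn [ 0.004 -0.002 -0.89 ] q6 0.83
```

View pics/w2.png

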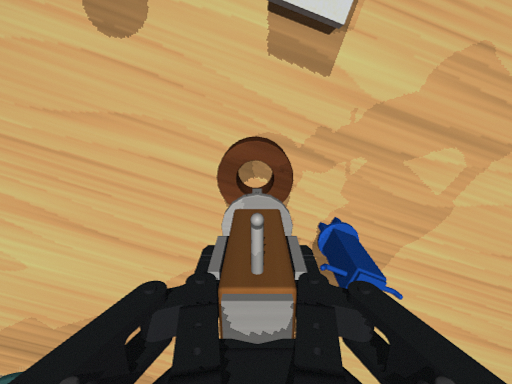

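Post is held upright, ribbed flange clear of the ring at (255,172). Carry to a hover short of the socket, then turn.

Run:
```python
from h import *
delta((.445,.168,.194),108.7)
```

```text
k 0 shift cm [  4.75 -37.33  -0.18] turn [-0.    -0.     3.135] q6 0.83
k 180 shift cm [  4.75 -37.33  -0.18] turn [ 0.    -0.    -0.006] q6 0.83
```

```bash
python3 -m crank '[[[0.2,-1.8,0,0,0,0],[0.45,-3.5,0,0,0,0],[0.45,-3.6,0,0,0,0],[0.45,-3.6,0,0,0,0],[0.45,-3.6,0,0,0,0],[0.45,-3.6,0,0,0,0],[0.45,-3.6,0,0,0,0],[0.45,-3.6,0,0,0,0]]]'
python3 -m crank '[[[0.45,-3.6,0,0,0,0],[0.45,-3.5,0,0,0,0],[0.45,-2.3,0,0,0,0],[0,-1,0,0,0,-0.05],[0,0,0,0,0,-0.11],[0,0,0,0,0,-0.12],[0,0,0,0,0,-0.12],[0,0,0,0,0,-0.12]]]'
python3 -m crank '[[[0,0,0,0,0,-0.12],[0,0,0,0,0,-0.12],[0,0,0,0,0,-0.1],[0,0,0,0,0,-0.03],[0,0,0,0,0,0],[0,0,0,0,0,0]]]'
python3 - <<'E'
from h import *
m=camera_model("wrist");im=read_camera("wrist")
cv2.imwrite("pics/w3.png",cv2.resize(im[90:240,150:350],None,fx=4,fy=4,interpolation=cv2.INTER_CUBIC))
np.savez("w3.npz",**m)
print(proj("wrist",(.456,.196,.07),m))
delta((.456,.196,.194),159.3)
E
```

```text
time: 4.25
tool_pos: [0.4623, 0.0658, 0.1897]
tcp_rot: [-3.101, -0.5, 0.007]
wrist_force: [0.5, -0.3, -1.8]
width: 0.343
grip_force: 59.9
time: 4.92
tool_pos: [0.4429, 0.1671, 0.1896]
tcp_rot: [-2.864, -1.29, 0.008]
wrist_force: [0.2, -0.9, -1.7]
width: 0.345
grip_force: 60.1
time: 5.42
tool_pos: [0.4435, 0.1669, 0.1903]
tcp_rot: [-2.584, -1.785, 0.006]
wrist_force: [-0.6, 0.3, -1.7]
width: 0.344
grip_force: 60.1
[257.26058856 155.05847614]
k 0 shift cm [ 3.14  0.11 -0.34] turn [3.000e-03 4.000e-03 3.141e+00] q6 0.67
k 180 shift cm [ 3.14  0.11 -0.34] turn [-0.002  0.002 -0.001] q6 0.67
```

View pics/w3.png

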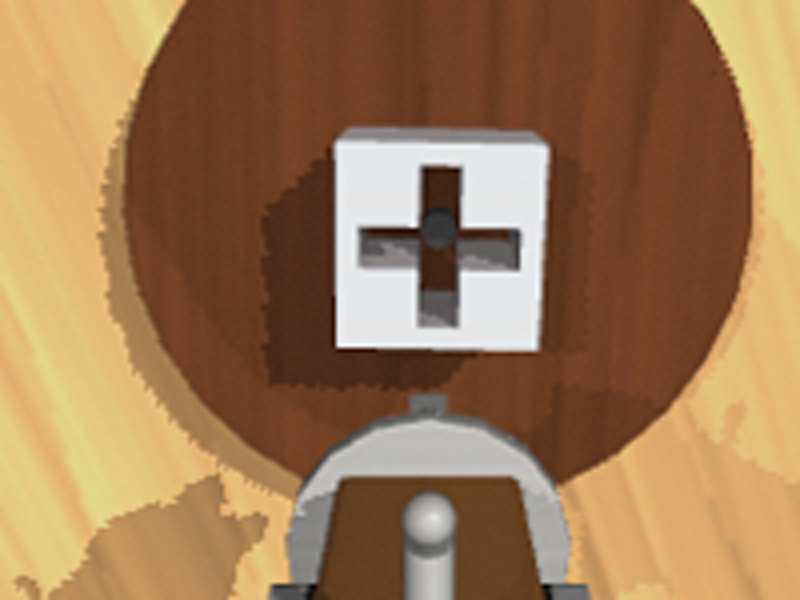

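Wrist view (4x crop): socket centre at crop (440,246) → (259.6,151.3) px, slots square to the image; foot's rib tip at (428,397), flange front rim bottom at (429,413). Compute the offset foot→socket in tool axes.

Run:
```python
from h import *
m=dict(np.load("w3.npz"));s=read_state();R=Rn.from_rotvec(s["tcp_rot"]);tp=s["tool_pos"];print(tp)
c=lambda x,y:((x+.5)/4-.5+150,(y+.5)/4-.5+90)
T=lambda uv,z:(R.inv().apply(ray("w",uv,z,m)-tp)*1e3).round(1)
zf=tp[2]-.0703
S=ray("w",c(440,246.5),.07,m);print("socket",S,T(c(440,246.5),.07))
print("rim bottom front(-24)",T(c(429,413),zf+.034),"rim top",T(c(429,426),zf+.040))
print("rib tip top at x=17",T(c(428,395),zf+.0035),T(c(428,395),zf))
print("flange l/r",T(c(288,540),zf+.037),T(c(570,540),zf+.037))
```

```text
[0.44380629 0.16703788 0.19064468]
socket [0.45930688 0.19855022 0.07      ] [ 35.2   3.6 120.6]
rim bottom front(-24) [22.4  1.  36.3] rim top [22.2  1.  30.3]
rib tip top at x=17 [16.   0.8 66.8] [14.9  0.8 70.3]
flange l/r [  0.9 -22.7  33.4] [ 0.9 24.7 33.2]
```

```bash
python3 -m crank '[[[1,0.1,0,0,0,0],[1.6,0.1,0,0,0,0],[1.06,0.07,0,0,0,0],[0,0,1.5,0,0,0],[0,0,1.5,0,0,0],[0,0,0.8,0,0,0],[0,0,0,0,0,0],[0,0,0,0,0,0]]]'
python3 - <<'E'
from h import *
m=camera_model("wrist");im=read_camera("wrist")
cv2.imwrite("pics/w4.png",cv2.resize(im[130:280,150:350],None,fx=4,fy=4,interpolation=cv2.INTER_CUBIC))
np.savez("w4.npz",**m)
s=read_state();R=Rn.from_rotvec(s["tcp_rot"])
print(s["tool_pos"],(R.inv().apply(np.array([.4593,.1986,.07])-s["tool_pos"])*1e3).round(1),R.as_matrix().round(3))
E
```

```text
time: 6.13
tool_pos: [0.4602, 0.2011, 0.1538]
tcp_rot: [-2.583, -1.787, 0.002]
wrist_force: [0.1, 0.8, -1.2]
width: 0.346
grip_force: 60.1
[0.46076679 0.20115574 0.1545969 ] [-2.9 -0.5 84.6] [[ 0.353  0.936  0.   ]
 [ 0.936 -0.353  0.   ]
 [ 0.     0.    -1.   ]]
```

View pics/w4.png

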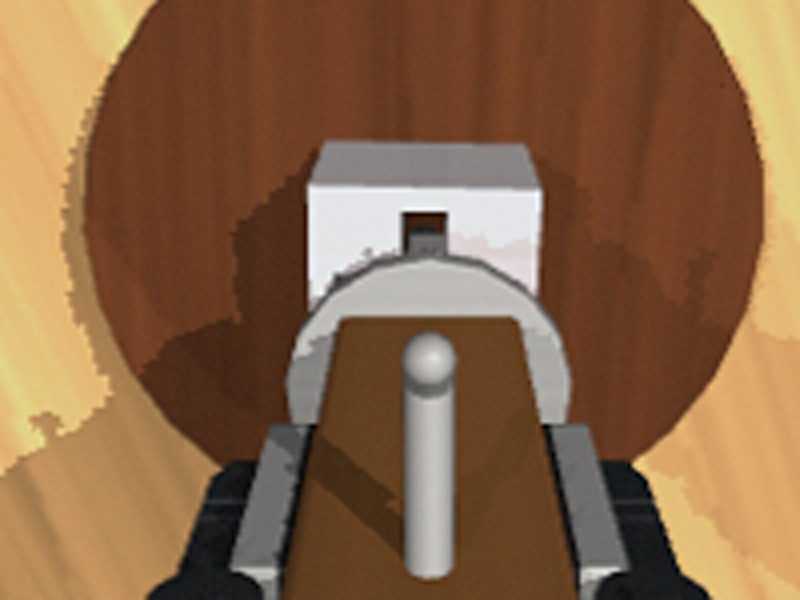

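Rib (409–447) is nearly centred on the visible slot (402–448); slot end at y=212, block front edge at y=187. Compute residual.

Run:
```python
from h import *
m=dict(np.load("w4.npz"));s=read_state();R=Rn.from_rotvec(s["tcp_rot"]);tp=s["tool_pos"]
c=lambda x,y:((x+.5)/4-.5+150,(y+.5)/4-.5+130)
T=lambda uv,z:(R.inv().apply(ray("w",uv,z,m)-tp)*1e3).round(1)
zf=tp[2]-.0703
print("slot end -19",T(c(425,212),.07),"edge -24",T(c(425,187),.07))
print("rim bottom -24",T(c(429,253),zf+.034),"rib",T(c(428,232),zf+.0035))
```

```text
slot end -19 [15.4 -0.1 84.6] edge -24 [20.7 -0.1 84.6]
rim bottom -24 [22.4  0.7 36.3] rib [16.6  0.5 66.8]
```

```bash
python3 -m crank '[[[-0.23,-0.07,0,0,0,0],[0,0,0.5,0,0,0],[0,0,0.5,0,0,0],[0,0,0.4,0,0,0],[0,0,0.3,0,0,0],[0,0,0.3,0,0,0],[0,0,0.2,0,0,0],[0,0,0,0,0,0]]]' - 80
python3 - <<'E'
from h import *
s=read_state();print(s["tool_pos"],s["wrist_force"],s["torque"])
E
```

```text
time: 6.85
tool_pos: [0.4585, 0.1986, 0.1316]
tcp_rot: [-2.584, -1.786, 0.002]
wrist_force: [0.6, 0.7, -2.8]
width: 0.341
grip_force: 80.9
[0.45849807 0.19855671 0.13156999] [ 0.55723038  0.71346187 -2.82656393] [-0.02889311  0.0051753   0.00037001]
```

Slid in without resistance. Continue down to the plunger and press.

```bash
python3 -m crank '[[[0,0,0.4,0,0,0],[0,0,0.4,0,0,0],[0,0,0.4,0,0,0],[0,0,0.3,0,0,0],[0,0,0,0,0,0]]]'
python3 -m crank '[[[0,0,0.3,0,0,0],[0,0,0.3,0,0,0],[0,0,0.3,0,0,0],[0,0,0.1,0,0,0],[0,0,0,0,0,0],[0,0,0,0,0,0]]]'
```

```text
time: 7.27
tool_pos: [0.4583, 0.1985, 0.1163]
tcp_rot: [-2.584, -1.786, 0.002]
wrist_force: [-0.2, -0.0, -1.8]
width: 0.341
grip_force: 81.1
time: 7.77
tool_pos: [0.4593, 0.199, 0.1082]
tcp_rot: [2.584, 1.786, 0.001]
wrist_force: [-2.2, 0.1, 4.4]
width: 0.344
grip_force: 82.2
```

```bash
for i in 1 2; do python3 -m crank '[[[0,0,0.15,0,0,0],[0,0,0,0,0,0],[0,0,0,0,0,0],[0,0,0,0,0,0]]]'; done
```

```text
time: 8.1
tool_pos: [0.4593, 0.199, 0.1068]
tcp_rot: [-2.584, -1.786, -0.001]
wrist_force: [-2.8, -0.2, 5.7]
width: 0.344
grip_force: 82.4
time: 8.43
tool_pos: [0.4594, 0.1991, 0.1064]
tcp_rot: [-2.584, -1.786, -0.001]
wrist_force: [-5.7, -1.1, 13.1]
width: 0.341
grip_force: 83.1
```

```bash
python3 -m crank '[[[0,0,0.15,0,0,0],[0,0,0,0,0,0],[0,0,0,0,0,0],[0,0,0,0,0,0]]]';  python3 - <<'E'
from h import *
m=camera_model("wrist");im=read_camera("wrist")
a=cv2.resize(im[130:280,150:350],None,fx=3,fy=3,interpolation=cv2.INTER_CUBIC)
b=cv2.resize(read_camera("scene")[100:180,260:340],(450,450),interpolation=cv2.INTER_CUBIC)
cv2.imwrite("pics/w5.png",np.vstack([a,cv2.resize(b,(600,450))])[:600*2][:590])
cv2.imwrite("pics/w5.png",cv2.resize(np.hstack([cv2.resize(a,(440,330)),cv2.resize(b,(330,330))]),None,fx=1,fy=1))
s=read_state();print(s["tool_pos"],s["wrist_force"],s["torque"],Rn.from_rotvec(s["tcp_rot"]).as_matrix()[:,2])
E
```

```text
time: 8.77
tool_pos: [0.4594, 0.1991, 0.1064]
tcp_rot: [-2.584, -1.786, -0.001]
wrist_force: [-8.4, -2.3, 21.1]
width: 0.341
grip_force: 84.3
[0.45943179 0.19908796 0.10634336] [-9.96757088 -3.45402799 20.58815917] [-0.62186006  1.78961413  0.00868256] [ 5.87787243e-04  4.59054639e-04 -9.99999722e-01]
```

View pics/w5.png

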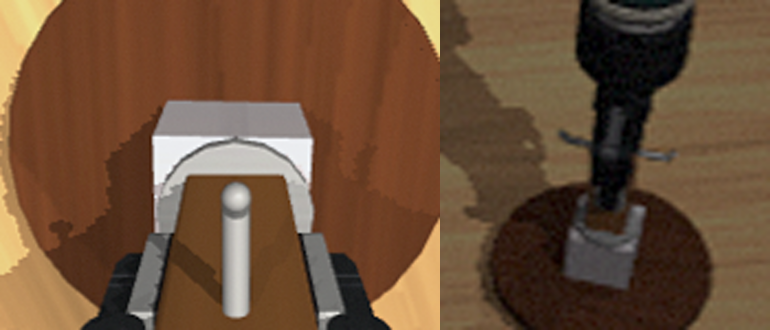

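The flange's front rim coincides with the block's front edge. The post is hard-stopped at the expected height (TCP z 0.1064) and pressed with about 21 N, so I'm handing in.

```bash
python3 -c "
from workcell import *
print(finish_job())"
```

```text
the job is handed in; nothing more can be done
None
```

The post is in the revolving stand's socket with its ribs meshed, and the job is handed in at about 9 s; from the stop height and the last picture, its flange is flat on the block. The gripper still holds the post and presses it down with about 21 N; the pumpkin, candle jar and gift box were not touched.

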